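# Put the magnifier headset away in the manuscript room

## Robot

A 6-joint arm with a two-finger parallel gripper is mounted at the origin on the work surface. World frame = base frame: x ahead of the robot, y to its left, z up, the work surface at z = 0. Lengths are in mm, angles in rad, forces in N, time in s.
With the tool pointing down it reaches from about 275 to 825 mm from the base axis. Payload 5.2 kg.
Tool frame: the origin (TCP) lies at the very end of the fingers, on their centre line; the grasp point (between the pads) lies 19 mm behind it; z points along the fingers, y is the line along which they close (so a half turn about z gives the same grasp; the last joint's range is limited). The gripper opens to 93 mm and grips with 3 to 60 N. Pads are 15 mm wide; open, the fingers measure 128 mm over their backs; the gripper's body (75 mm by 188 mm) begins 65 mm behind the grasp point.
Start: joints at [-1.369, 0.259, 1.535, -0, 1.348, -0.203], TCP at [216.63, -505.546, 218.653] pointing down, gripper open.
Joint ranges: [-3.14, 3.14], [-0.91, 2.08], [0.19, 2.58], [-1.22, 4.36], [0.22, 2.71], [-3.12, 3.12]. Speed limits (rad/s): [2.57, 2.57, 3.14, 3.14, 3.14, 3.14].

## Interface

Orientations are given as [roll, pitch, yaw] about the fixed x, y, z axes, in that order (R = Rz(yaw) Ry(pitch) Rx(roll)).
In Python, from bench import robot gives the robot as it stands. The module is installed in compiled form; this text tells all that it offers. Calls block until the motion is done:
- robot.move_ptp(position, orientation): joint-space move of the TCP to a pose.
- robot.move_linear(position, ori=None, speed=150, f_stop=None): straight line of the TCP; ori=None keeps the orientation; speed is the mean speed in mm/s. With f_stop (N) it stops when the force on the tool has changed by that much, and returns True; else False.
- robot.move_j(angles): joint-space move.
- robot.move_gripper(opening): opening from 0.0 (shut) to 1.0 (fully open); the grip force is fixed at half the most; returns when the fingers have stopped.
- robot.sleep(seconds).
- robot.inverse_kinematics(position, orientation): joint angles nearest the present ones, or None.
- robot.get_image(name): name is "scene" or "top" or "wrist"; returns a dict with "img" (400x640x3 uint8, blue, green, red), "fovy" (degrees; the focal length in pixels is half the picture's height over the tangent of half this angle, whatever the lens; pixels are square), "cx", "cy" (the principal point, pixels), "eye" and "orientation" of the camera in the world. Camera axes: x right, y down, z forward; pixel columns grow to the right and rows downward; lengths in mm; the calibration is good to about 2 mm. The wrist camera is an equidistant fisheye: a pixel r from the principal point sees the ray r / f radians off the axis. A picture is of the moment at which its call begins. There is no depth.
A pose or a line that the arm cannot do raises robot.MotionError and nothing moves.
- robot.hand_in(): hands the job in; it is judged then, once.
Readings, each from a call of its own:
- robot.current_t(): time.
- robot.current_qpos(): joint angles.
- robot.current_joint_vel(): joint speeds.
- robot.current_joint_efforts(): joint torques, N m.
- robot.current_tcp_pos(): TCP position.
- robot.current_eef_rot(): TCP orientation.
- robot.current_contact_force(): force on the tool from outside, world axes, zero at the start.
- robot.current_ft_torque(): the same for the moment, N m.
- robot.current_gripper_width(): opening from 0.0 (shut) to 1.0 (fully open).
- robot.current_finger_force(): force on a finger pad.
Only numpy, scipy, OpenCV 4.12 (cv2) and the standard library are available. Lean on these libraries where they do the work, as an engineer would, in place of code of your own. Each camera call takes 0.05 s, during which the arm holds its last target. There are 200 camera calls.

## Task

The manuscript checking is over, so put the magnifier away: hang the white and blue magnifier headset over the free part of the rail, astride the bar with one temple pad hanging on each side of it, and press the lid of its lens case down until it clicks fully shut. Leave the grey and orange headset on the rail, the book and the jar where they are.

Things in the scene. Friction and masses are not known exactly. Their poses are not given: they have to be found in the camera images.
- headset: Magnifier headset to hang (0.24 kg, balanced): rigid white arch (upside-down U) standing on two black temple pads. Origin: centre of its underside, z up. The arch lies in its y-z plane, 150 mm wide in y; pads' inner faces 116 mm apart, pads 44 mm in x, 50 mm high. From below it is open along its x right up to the crown, 76 mm wide at the narrowest. It may hang either way round.
- headset_crown (a point): Centre of the underside of the crown, 130 mm above the headset's origin: rests on the bar. Crown strap 26 mm in x, 8 mm thick, flat for 50 mm in y, then sloping down to the legs.
- headset_grip (a point): Centre of the blue grip block on top of the crown, 153 mm above the headset's origin. The block is 26 mm (x) by 36 mm (y), from 138 to 168 mm above the origin: lift by it.
- headset_front (a point): Point midway between the fronts of the headset's two loupes, at its x = -70 mm, z = 30 mm. Each loupe is 32 mm wide in y (|y| 38 to 70 mm), 34 mm high; the way between them is 76 mm wide. Two blue battery pods of the same size are at the back, reaching x = +64 mm. Thin side arms join loupe, pad and pod.
- rail: Fixed rail: a steel bar 16 mm thick and 460 mm long along the rail's own y, between two green posts (16 by 12 mm, 194 mm high, with flat feet 100 by 30 mm and 8 mm high) at y = +/-230 mm. Origin on the table under the bar's middle.
- bar_top (a point): Middle of the rail, on the top of the bar, 190 mm above the table. Its axes are the rail's: y along the bar, x across it.
- other_headset: A second headset of the same shape and size, grey and orange, loose, already hanging on the bar somewhere near its middle with its own x along the bar. Origin: centre of its underside (130 mm below the underside of its crown). To be left alone; hang the white one on the longer free part of the bar.
- case: Fixed black lens case, an open box 130 mm (x) by 140 mm (y) by 55 mm high, with lenses in grey foam. Origin: centre of its underside; its lid is hinged on its +x rim.
- lid (a joint): Angle of the case's blue lid (rad): 0 = shut, grows as it opens; 1.57 = straight up. Stiff hinge, it stays where it is left until nearly shut; a spring catch stops it ajar at about 0.1, and takes about 5 N at the free edge to click past to 0.
- lid_hinge (a point): Middle of the lid's hinge line, 55 mm above the table. The axes turn with the lid: its -x points from the hinge to the free edge, its y lies along the hinge, its z is the lid's outer face normal (up when shut).
- lid_edge (a point): Middle of the lid's free edge on its outer face: 130 mm from the hinge along the lid's -x. The lid is 130 by 140 mm and 8 mm thick.
- book: Brown bound book lying flat, 108 mm (x) by 152 mm (y) by 40 mm high. Origin: centre of its underside. Leave it.
- jar: Small closed jar, 56 mm in diameter, 85 mm high. Origin: centre of its underside. Leave it.

How it is judged (in metres and radians):
At the end, for the whole second after the job is handed in: White headset at rest astride the bar: crown centre within 22 mm across it, 200 mm of its middle along it, 12 mm of its top in height; upright within 0.3 rad, square across it within 0.5 rad, either way round. Lid under 0.03 rad. Other headset, book and jar within 30 mm of their starts (x of headset_crown in the frame of bar_top between -0.022 and 0.022 m and y of headset_crown in the frame of bar_top between -0.2 and 0.2 m and z of headset_crown in the frame of bar_top between -0.012 and 0.012 m and angle between headset's own z axis and vertical below 0.3 rad and angle between the x axis of headset and the y axis of rail, either way round below 0.5 rad and linear speed of headset below 0.03 m/s and angular speed of headset below 0.3 rad/s and value of joint lid below 0.03 rad and distance of each of other_headset, book, jar from where it was at the start of the episode below 0.03 m); the robot touches nothing.
It fails at once if the other headset on the rail is moved by more than 30 mm (distance of other_headset from where it was at the start of the episode above 0.03 m).
It fails at once if the bound book is moved by more than 30 mm (distance of book from where it was at the start of the episode above 0.03 m).
It fails at once if the jar is moved by more than 30 mm (distance of jar from where it was at the start of the episode above 0.03 m).
It also fails if it takes over 54 s, if anything falls off the work surface, if the arm or the gripper's body presses on something with over 40 N, if the wrist force passes 120 N, or if a joint passes its speed limit or range.

## Working session

There is one attempt and no reset: what is moved stays moved. The work goes in short steps, each a Python script; the robot and the scene stay as the last script left them, time stands still between calls to the robot, and variables do not carry over. Pictures are saved under pics/ and viewed, at most 10 in all, crops included, and the job is handed in when it is done.

```bash
mkdir -p pics
python3 - <<'E'
from bench import robot
import cv2,pickle
d={}
for n in("scene","top","wrist"):
    r=robot.get_image(n);d[n]=r;cv2.imwrite(f"pics/{n}0.png",r["img"]);print(n,{k:v for k,v in r.items() if k!="img"})
pickle.dump(d,open("im0.pkl","wb"))
print(robot.current_eef_rot(),robot.current_t())
E
```

```text
scene {'fovy': 53.883133094562616, 'cx': 327.5116557612406, 'cy': 196.09238391548234, 'eye': array([ 985.79063197, -418.9606107 ,  736.23889186]), 'orientation': array([-2.36967907,  0.00874184,  0.85674807])}
top {'fovy': 49.77861065892874, 'cx': 320.9083769336938, 'cy': 205.87939438256328, 'eye': array([467.94385788, -39.66464949, 990.9864035 ]), 'orientation': array([-3.0936591 ,  0.03982187, -1.5569376 ])}
wrist {'fovy': 65.70646984690485, 'cx': 318.2297403827747, 'cy': 198.75071522818513, 'eye': array([ 293.38453351, -472.31935404,  383.55826877]), 'orientation': array([ 2.84086203e+00,  1.28698642e-03, -1.16693848e+00])}
[-3.14028238e+00 -3.10969250e-04  4.04814805e-01] 0.15
```

View pics/scene0.png

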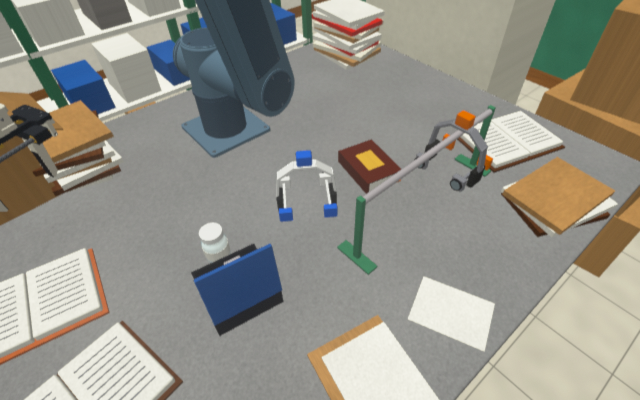

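View pics/top0.png

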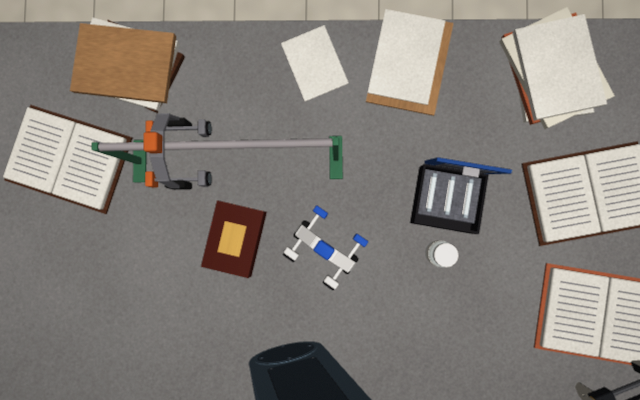

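Top picture (up is +x, left is +y): the rail runs from about (97,146) to (335,142), with the grey headset near (152,145). The white headset's grip is at about (323,250), the case near (450,198) with its lid near vertical, the jar at (443,254) and the book at (234,240). I'll enlarge next.

Run:
```python
import pickle,cv2,numpy as np
d=pickle.load(open("im0.pkl","rb"));t=d["top"]["img"]
a=cv2.resize(t[190:300,270:400],None,fx=5,fy=5,interpolation=cv2.INTER_CUBIC)   # 650x550
cv2.imwrite("pics/c1.png",a)
b=cv2.resize(t[100:200,80:350],None,fx=2.9,fy=2.9,interpolation=cv2.INTER_CUBIC)
c=cv2.resize(t[145:245,400:530],None,fx=2.9,fy=2.9,interpolation=cv2.INTER_CUBIC)
m=np.zeros((590,790,3),np.uint8);m[:b.shape[0],:b.shape[1]]=b;m[295:295+c.shape[0],:c.shape[1]]=c
s=d["scene"]["img"];e=cv2.resize(s[225:335,180:300],None,fx=2.6,fy=2.6,interpolation=cv2.INTER_CUBIC)
m[295:295+e.shape[0],400:400+e.shape[1]]=e
cv2.imwrite("pics/c2.png",m)
```

```text
(no output)
```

View pics/c1.png

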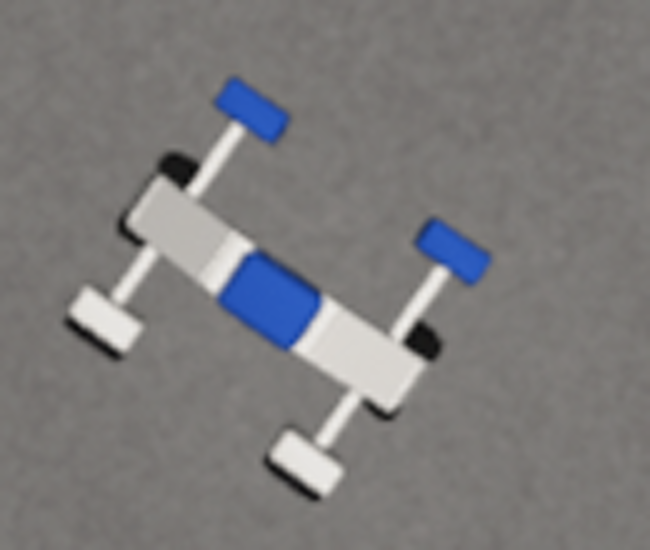

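View pics/c2.png

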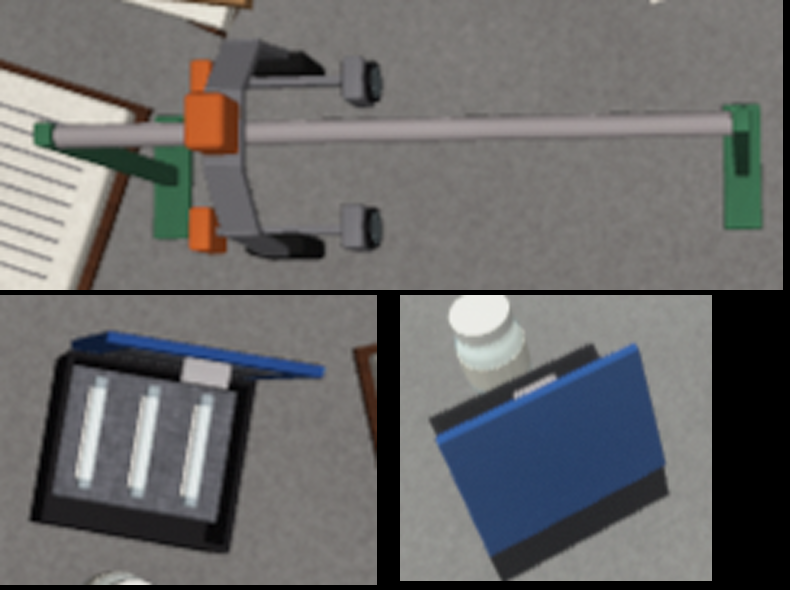

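```bash
cat > h.py <<'E'
import pickle,numpy as np
from scipy.spatial.transform import Rotation as R
from scipy.optimize import least_squares
d=pickle.load(open("im0.pkl","rb"))
def K(c): return 200/np.tan(np.radians(c["fovy"])/2)
def ray(c,p):
    v=np.array([(p[0]-c["cx"])/K(c),(p[1]-c["cy"])/K(c),1.]);return R.from_euler("xyz",c["orientation"]).apply(v)
def atz(c,p,z):
    v=ray(c,p);e=c["eye"];return (e+v*(z-e[2])/v[2])[:2]
def proj(c,P):
    q=R.from_euler("xyz",c["orientation"]).inv().apply(np.atleast_2d(P)-c["eye"])
    return q[:,:2]/q[:,2:]*K(c)+[c["cx"],c["cy"]]
E
python3 - <<'E'
from h import *
np.set_printoptions(precision=1,suppress=True)
T=d["top"];S=d["scene"]
c1=lambda x,y:(270+x/5,190+y/5)
c2=lambda x,y:(80+x/2.9,100+y/2.9)
c3=lambda x,y:(400+x/2.9,145+(y-295)/2.9)
c4=lambda x,y:(180+(x-400)/2.6,225+(y-295)/2.6)
pods=[atz(T,c1(*p),47) for p in((252,108),(453,250))];lou=[atz(T,c1(*p),47) for p in((106,320),(307,462))]
print("pods",pods,"loupes",lou)
hx=sum(pods)/2-sum(lou)/2; hy=(pods[0]-pods[1]+lou[0]-lou[1])/2
print("len",np.hypot(*hx),np.hypot(*hy),"yaw x",np.arctan2(hx[1],hx[0]),"yaw y",np.arctan2(hy[1],hy[0]),np.mean(pods+lou,0))
print("grip",atz(T,c1(270,299),168), "scene grip", atz(S,(304,155),168))
a,b=atz(T,c2(60,134),190),atz(T,c2(725,124),190);print("bar",a,b,"yaw y",np.arctan2(*(a-b)[::-1]))
print("posts",atz(T,c2(43,134),194),"feet",atz(T,c2(172,177),8),atz(T,c2(742,165.5),8))
print("scene post",atz(S,(360,200),194))
print("oth grip",atz(T,c2(211,121),228),"loupes front",atz(T,c2(380,82),90),atz(T,c2(380,228),90))
print("jar",atz(T,(443,254),85),"book",atz(T,(234,240),40))
# case fit
def model(p):
    x,y,w,l=p;Rz=R.from_euler("z",w)
    rim=np.array([[-65,70,55],[-65,-70,55]])
    e=[65-130*np.cos(l),0,55+130*np.sin(l)]
    L=np.array([[65,70,55],[65,-70,55],[e[0],70,e[2]],[e[0],-70,e[2]]])
    f=lambda q:Rz.apply(q)+[x,y,0]
    return f(rim),f(L)
tr=[c3(32,519),c3(228,551)];tl=[c3(110,333),c3(322,371)]
sl=[c4(503,553),c4(664,467),c4(437,440),c4(637,346)]
def res(p):
    r,L=model(p);return np.concatenate([(proj(T,r)-tr).ravel(),(proj(T,L[2:])-tl).ravel(),(proj(S,L)-sl).ravel()])
for w in(-.2,):
    o=least_squares(res,[480,-240,w,1.4]);print(o.cost,o.x,o.fun);print(repr(o.x.tolist()))
    print(model(o.x)[1])
E
```

```text
pods [array([500.2,  -0.5]), array([439.4, -89. ])] loupes [array([406.5,  62.2]), array([346.5, -26.6])]
len 112.27230087742475 107.23293202867431 yaw x -0.5907428171562581 yaw y 0.9724339431617118 [423.2 -13.5]
grip [423.4 -13.4] scene grip [432.3 -15.7]
bar [615.2 416. ] [624.5 -22.6] yaw y 1.592022924468485
posts [614.4 425.2] feet [614.4 426.1] [627.1 -32.6]
scene post [632.5 -37.3]
oth grip [617.  298.2] loupes front [673.7 233.8] [565.8 231. ]
jar [ 414.2 -257.4] book [434.9 190.9]
12458.528307326076 [ 537.9 -285.2    0.3    1.4] [ 18.6  11.2  14.5 -17.3  -9.7  21.8  -9.7 -11.6  61.9 -52.8 -46.6  35.
  70.2 -54.6 -61.5  37.6]
[537.8813180159045, -285.20169052697923, 0.2835996021230031, 1.3812578949699768]
[[ 580.7 -199.8   55. ]
 [ 619.9 -334.2   55. ]
 [ 557.2 -206.7  182.7]
 [ 596.4 -341.1  182.7]]
```

Run:
```python
from h import *
np.set_printoptions(precision=1,suppress=True)
T=d["top"];S=d["scene"]
c3=lambda x,y:(400+x/2.9,145+(y-295)/2.9)
c4=lambda x,y:(180+(x-400)/2.6,225+(y-295)/2.6)
def model(p):
    x,y,w,l=p;Rz=R.from_euler("z",w)
    rim=np.array([[-65,70,55],[-65,-70,55]])
    e=[65-130*np.cos(l),0,55+130*np.sin(l)]
    L=np.array([[65,70,55],[65,-70,55],[e[0],70,e[2]],[e[0],-70,e[2]]])
    f=lambda q:Rz.apply(q)+[x,y,0]
    return f(rim),f(L)
tr=[c3(32,519),c3(228,551)];tl=[c3(110,333),c3(322,371)]
sl=[c4(664,467),c4(503,553),c4(637,346),c4(437,440)]
def res(p):
    r,L=model(p);return np.concatenate([(proj(T,r)-tr).ravel(),(proj(T,L[2:])-tl).ravel(),(proj(S,L)-sl).ravel()])
o=least_squares(res,[480,-240,-.2,1.4]);print(o.cost,o.fun);print(o.x.round(3).tolist());print(model(o.x)[1])
from bench import robot
print(robot.inverse_kinematics([423.3,-13.5,147],[np.pi,0,-.5907]),robot.inverse_kinematics([620,100,230],[np.pi,0,0]))
```

```text
31.69825551388151 [ 2.2 -2.5 -0.3 -2.1 -2.3 -0.7  0.  -1.1  0.6 -2.8 -5.4 -0.6  0.6 -1.3
 -0.1 -1. ]
[537.73, -280.755, -0.163, 1.462]
[[ 613.2 -222.2   55. ]
 [ 590.5 -360.4   55. ]
 [ 599.3 -219.9  184.2]
 [ 576.6 -358.1  184.2]]
[-0.3  0.1  1.9 -0.   1.1  1.9] [-0.   0.4  1.3 -0.   1.4  1.6]
```

Run:
```python
from bench import robot
import numpy as np,cv2,pickle
pi=np.pi
for p in([423.3,-13.5,142],[622.5,95,365],[622.5,95,195]): print(robot.inverse_kinematics(p,[pi,0,.98 if p[0]<500 else .021]))
robot.move_gripper(1.0)
robot.move_ptp([423.3,-13.5,230],[pi,0,.98])
robot.move_linear([423.3,-13.5,142],speed=120)
robot.move_gripper(0.0);print(robot.current_gripper_width(),robot.current_finger_force())
robot.move_linear([423.3,-13.5,365],speed=150)
robot.move_linear([622.5,95,365],[pi,0,.021],speed=120)
robot.sleep(.3)
print(robot.current_gripper_width(),robot.current_contact_force(),robot.current_t(),robot.current_tcp_pos())
d={n:robot.get_image(n) for n in("scene","top","wrist")};pickle.dump(d,open("im1.pkl","wb"))
a=d["scene"]["img"][40:260,240:540];b=d["top"]["img"][50:250,80:380]
cv2.imwrite("pics/p1.png",np.hstack([cv2.resize(a,(400,293)),cv2.resize(b,(400,293))]))
```

```text
[-2.96581624e-01  1.02775304e-01  1.93198031e+00 -4.44089210e-16
  1.10683704e+00  2.94214702e-01]
[-2.54336249e-02  3.63251457e-01  1.04241510e+00 -4.44089210e-16
  1.73592610e+00  1.52436270e+00]
[-2.54336249e-02  4.16534466e-01  1.36646434e+00 -4.44089210e-16
  1.35859385e+00  1.52436270e+00]
0.2754162798890177 29.975799322128296
0.27582831684843556 [-0.07263765  0.08397312 -3.4840616 ] 8.2083 [622.40145364  94.92271205 365.20105821]
```

View pics/p1.png

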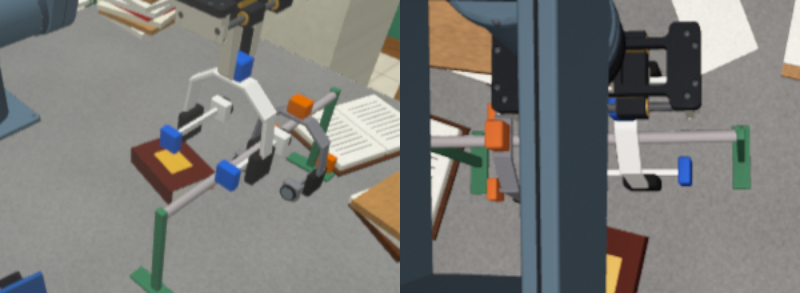

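The white headset hangs level in the gripper with its legs on either side of the bar and clear of the grey headset. Lowering it now.

Run:
```python
from bench import robot
import numpy as np,cv2,pickle
robot.move_linear([622.5,95,214],speed=100)
print(robot.current_contact_force())
print(robot.move_linear([622.5,95,194],speed=20,f_stop=2),robot.current_tcp_pos(),robot.current_contact_force())
robot.move_gripper(0.75)
robot.move_linear([622.5,95,300],speed=120)
robot.move_ptp([480,-60,300],[np.pi,0,.021])
print(robot.current_t())
d={n:robot.get_image(n) for n in("scene","top","wrist")};pickle.dump(d,open("im2.pkl","wb"))
a=d["scene"]["img"][40:260,240:540];b=d["top"]["img"][50:250,80:380]
cv2.imwrite("pics/p2.png",np.hstack([cv2.resize(a,(400,293)),cv2.resize(b,(400,293))]))
```

```text
[ 0.28449567 -0.28281636 -3.16912011]
True [622.44019485  94.98072603 201.88027103] [0.74901548 0.32274948 4.89059401]
13.3667
```

View pics/p2.png

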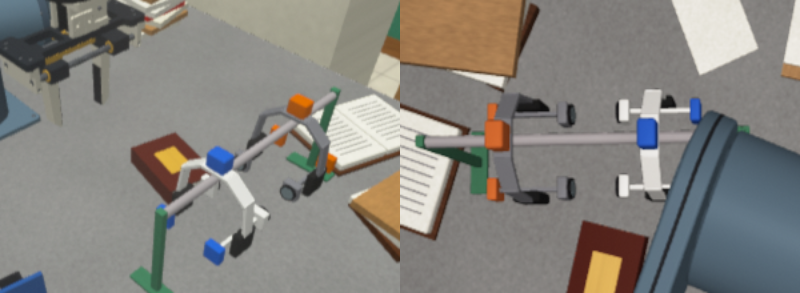

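The white headset hangs astride the bar and upright, with the grey one and the book unmoved. Next I push the lid over and press it shut.

Run:
```python
from bench import robot
import numpy as np,cv2,pickle
w=-.163;u=np.array([np.cos(w),np.sin(w),0]);z=np.array([0,0,1.])
H=np.array([601.9,-291.3,57]);o=[np.pi,0,w]
P=lambda l,s,off:H+s*(-np.cos(l)*u+np.sin(l)*z)+off*u
robot.move_gripper(0.0)
p=P(1.46,112,55);robot.move_ptp([p[0],p[1],290],o)
robot.move_linear(p,speed=150)
f0=robot.current_contact_force()
for l in np.arange(1.46,.1,-.17):
    robot.move_linear(P(l,112,8),speed=90)
    print(round(l,2),(robot.current_contact_force()-f0).round(1))
q=P(0,112,8)
print(robot.move_linear([q[0],q[1],40],speed=25,f_stop=25),robot.current_tcp_pos(),robot.current_contact_force()-f0)
robot.sleep(.2)
robot.move_linear([q[0],q[1],180],speed=150)
p=[400,-420,250];robot.move_ptp(p,o)
print(robot.current_t())
d={n:robot.get_image(n) for n in("scene","top")};pickle.dump(d,open("im3.pkl","wb"))
cv2.imwrite("pics/p3.png",np.hstack([cv2.resize(d["scene"]["img"][80:340,150:510],(400,289)),cv2.resize(d["top"]["img"][50:300,80:520],(400,227))[:289] if 0 else cv2.copyMakeBorder(cv2.resize(d["top"]["img"][50:300,80:520],(400,227)),0,62,0,0,cv2.BORDER_CONSTANT)]))
```

```text
1.46 [-0.3 -0.6 -0.7]
1.29 [-0.4  0.6  0.2]
1.12 [ 0.3 -1.   0.6]
0.95 [ 1.1 -0.4  0.8]
0.78 [-0.4 -0.9 -0.4]
0.61 [-0.5 -1.9 -0.4]
0.44 [ 0.5 -1.4 -0.5]
0.27 [-0.5 -1.1  1.4]
True [ 501.31784172 -274.75570461   63.06866745] [-2.65025386  0.74061501  8.62178284]
22.925
```

View pics/p3.png

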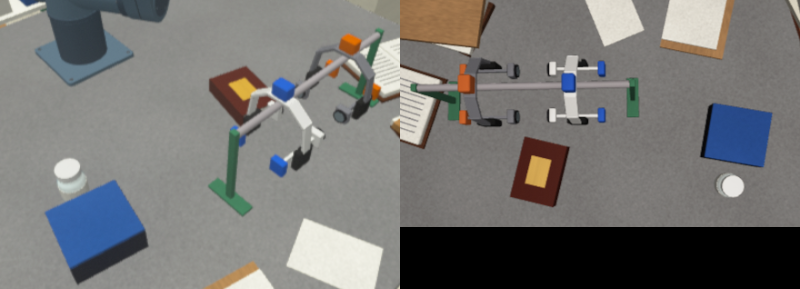

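The lid looks shut. I'll press once more to rule out the ajar position.

Run:
```python
from bench import robot
import numpy as np,cv2
w=-.163;u=np.array([np.cos(w),np.sin(w),0]);H=np.array([601.9,-291.3,0]);o=[np.pi,0,w]
for s in(112,50):
    q=H-s*u
    robot.move_ptp([q[0],q[1],110],o);robot.move_linear([q[0],q[1],75],speed=80)
    for f in((3,35) if s==112 else (3,)):
        print(s,f,robot.move_linear([q[0],q[1],40],speed=12,f_stop=f),robot.current_tcp_pos()[2],robot.current_contact_force()[2])
    robot.move_linear([q[0],q[1],150],speed=150)
robot.move_ptp([400,-420,250],o);robot.sleep(.3)
print(robot.current_t())
```

```text
112 3 True 63.086738370871586 5.276033609445964
112 35 True 62.99968741073535 10.267822332002009
50 3 True 63.24181193646196 4.204676212517313
31.475
```

The surface is at the same height (63.1 and 63.2 mm) at two distances from the hinge, so the lid is flat and fully shut.

```bash
python3 -c "
from bench import robot
print(robot.hand_in())"
```

```text
the job is handed in; nothing more can be done
None
```

I handed the job in at about 31 s on the robot's clock: the white headset hangs astride the free part of the rail, the lens case lid measures flat and shut, and the grey headset, book and jar look unmoved in the pictures; no verdict was returned.

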